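# Close-pack six-sided spice tins in a tray

### The arm

A 6-joint arm with a two-finger parallel gripper is mounted at the origin on a cart in front of the work surface, level with it; the furniture and walls round the work are solid. World frame = base frame: x ahead of the robot, y to its left, z up, the work surface at z = 0. Lengths are in m, angles in rad, forces in N, time in s.
With the tool pointing down it reaches from about 0.225 to 0.875 m from the base axis. Payload 3.4 kg.
Tool frame: the origin (TCP) lies at the very end of the fingers, on their centre line; the grasp point (between the pads) lies 19 mm behind it; z points along the fingers, y is the line along which they close (so a half turn about z gives the same grasp; the last joint's range is limited). The gripper opens to 85 mm and grips with 20 to 120 N. Pads are 22 mm wide; open, the fingers measure 114 mm over their backs; the gripper's body (76 mm by 85 mm) begins 54 mm behind the grasp point. The pads swing forward as they close: fully open they stand 13 mm farther back than shut.
Start: joints at [-1.287, 0.276, 1.505, -0, 1.361, -0.121], TCP at [0.226, -0.529, 0.231] pointing down, gripper open.
Joint ranges: [-2.89, 2.89], [-0.75, 2.08], [0.22, 2.7], [-1.18, 4.32], [0.11, 2.71], [-2.7, 2.7]. Speed limits (rad/s): [2.57, 2.57, 3.14, 3.14, 3.14, 3.14].

### API

Orientations are given as a unit quaternion [w, x, y, z].
In Python, from rig import manip gives the robot as it stands. The module is installed in compiled form; this text tells all that it offers.
- The arm moves only by the tool play_rows, never from a script. Its argument "motion" is a list of rows, each a list of 5 numbers: the shift along the tool's x, y, z in units of 40 mm (1.0 is 40 mm), then the turn about the tool's z in units of 10 degrees (1.0 is 10 degrees), then the finger opening in mm, from 0 to 85.4. A call has 1 to 5 rows; each row is the pose to reach, as a shift and turn from the pose commanded when the call began, along the tool's axes at that moment; what a row does not reach only later rows make up. A row lasts 1/8 s, in which the tool goes at most 62.5 mm and 10.7 degrees, less where a joint would pass 70% of its speed; a pose out of reach is approached as far as the arm can. A call with a gripper value outside its range is refused whole. The fingers move at their own pace and stop on an object; "newtons" is the grip in N (left out, the last holds). Time passes only in rows, so rows that repeat a pose let the fingers close. It gives the time, the measured TCP pose, the force, the opening and the grip force at its end, in the units of the state.
- manip.get_state(): the state, without advancing time (a new reading comes with each control period).
- manip.get_image(name): name is "side" or "top"; returns a dict with "img" (384x512x3 uint8, red, green, blue), "range_z" (384x512 float32, m along the optical axis (not along the pixel's ray), 0 where there is no reading), "fx", "fy", "cx", "cy" (pixels), "D" ([k1, k2, p1, p2, k3] as OpenCV has them; the pictures are not rectified), "R" (3x3) and "t" (3): a world point X has camera coordinates R X + t. Camera axes: x right, y down, z forward; pixel columns grow to the right and rows downward; lengths in m; the calibration is good to about 2 mm. A picture is of the moment at which its call begins.
- manip.sign_off(): hands the job in; it is judged then, once.
The state is a dict: "clock": time; "qpos": joint angles; "qd": joint speeds; "effort": joint torques, N m; "position": TCP position; "ee_rot": TCP orientation; "contact_force": force on the tool from outside, world axes, zero at the start; "moment": the same for the moment, N m; "width": finger opening in m; "gripper_force": force on a finger pad.
Only numpy, scipy, OpenCV 4.12 (cv2) and the standard library are available. Lean on these libraries where they do the work, as an engineer would, in place of code of your own. Each camera call takes 0.05 s, during which the arm holds its last target. There are 200 camera calls.

### The job

Put the two orange-lidded six-sided tins into the black tray to finish the honeycomb: one in front of each green-lidded corner tin, standing flat on the tray floor and turned so that its flat faces touch both that corner tin and the middle tin. Keep the three green-lidded tins packed together as they are, knock nothing over, and leave the other things on the worktop where they stand.

Things in the scene. Friction and masses are not known exactly. Their poses are not given: they have to be found in the camera images.
- tray: Fixed black plastic tray. Inside 170 mm (x) by 183 mm (y), floor and walls 4 mm thick, rolled rim 26 mm above the worktop. Origin: centre of its underside. x points away from the robot to the back wall, y to its left. Three green-lidded tins stand packed at its back; the tins' pattern is 174 mm wide, so about 4 mm is free at either side wall, and 45 mm in front of the two empty places.
- packed_left: Six-sided tin, green band and fixed round lid, loose in the tray's back left corner. Hexagonal body 60 mm across flats, 66 mm tall; lid centred, 42 mm diameter, 69 to 100 mm up. 0.25 kg. Origin: centre of underside; z up; x through the middle of a flat face, faces every 60 degrees, one against the back wall. Empty place: centre 60 mm from this one's along the tray's -x.
- packed_right: Tin like packed_left (same size, mass and axes), green lid. Loose in the tray's back right corner, flat face against the back wall. The other empty place has its centre 60 mm from this one's along the tray's -x.
- packed_middle: Tin like packed_left (same size, mass and axes), green lid. Loose, nested between the corner tins and 30 mm nearer the robot, flat faces touching theirs. Both empty places lie 60 mm from its centre too.
- tin_1: Tin like packed_left (same size, mass and axes), but orange band and lid; its true mass may be 0.18 to 0.35 kg. Loose, standing on the worktop to the right of the tray, turned anyhow: one of the two to pack. Can be gripped by its lid from above.
- tin_2: Tin like packed_left (same size, mass and axes), but orange band and lid; its true mass may be 0.18 to 0.35 kg. Loose, standing on the worktop to the right of the tray, turned anyhow: one of the two to pack. Can be gripped by its lid from above.
- salt_shaker: Bystander: clear salt shaker with a grey domed top, 44 mm across, 90 mm tall. Origin: centre of its underside.
- ramekin_1: Bystander: white ramekin with a pale filling, 67 mm across, 42 mm tall. Origin: centre of its underside.
- ramekin_2: Bystander: white ramekin with a dark red filling, 67 mm across, 42 mm tall. Origin: centre of its underside.
- lemon: Bystander: yellow lemon, 83 x 58 x 58 mm. Origin: centre of its underside.
- date_tape: Bystander: roll of beige tape lying flat, 103 mm across, 25 mm high. Origin: centre of its underside.
- dial_timer: Bystander: white wind-up kitchen timer with a red knob, 79 x 74 x 65 mm. Origin: centre of its underside.
There are look-alikes about, which are no part of the job. What is shaped like the packed_right but blue is not meant.

How it is judged:
At the end, for the whole second after the job is handed in: An orange tin in front of each green corner tin, within 3 mm of touching it and the middle tin; green tins within 3 mm of each other and 15 mm of their start; all five upright on the tray floor, faces parallel to the pattern within 0.08 rad, released, at rest ((((horizontal distance between tin_1 and packed_left below 0.063 m and horizontal distance between tin_1 and packed_middle below 0.063 m) and (horizontal distance between tin_2 and packed_right below 0.063 m and horizontal distance between tin_2 and packed_middle below 0.063 m)) or ((horizontal distance between tin_1 and packed_right below 0.063 m and horizontal distance between tin_1 and packed_middle below 0.063 m) and (horizontal distance between tin_2 and packed_left below 0.063 m and horizontal distance between tin_2 and packed_middle below 0.063 m))) and horizontal distance between each of packed_left, packed_right and packed_middle below 0.063 m and (angle between the x axis of packed_left and the x axis of tray, either way round below 0.08 rad or angle between the x axis of packed_left and the x axis of tray, either way round between 0.9672 and 1.1272 rad) and z of each of packed_left, packed_right, packed_middle, tin_1, tin_2 in the frame of tray below 0.007 m and angle between each of packed_left, packed_right, packed_middle, tin_1, tin_2's own z axis and vertical below 0.06 rad and linear speed of each of packed_left, packed_right, packed_middle, tin_1, tin_2 below 0.02 m/s and (angle between the x axis of packed_right and the x axis of tray, either way round below 0.08 rad or angle between the x axis of packed_right and the x axis of tray, either way round between 0.9672 and 1.1272 rad) and (angle between the x axis of packed_middle and the x axis of tray, either way round below 0.08 rad or angle between the x axis of packed_middle and the x axis of tray, either way round between 0.9672 and 1.1272 rad) and (angle between the x axis of tin_1 and the x axis of tray, either way round below 0.08 rad or angle between the x axis of tin_1 and the x axis of tray, either way round between 0.9672 and 1.1272 rad) and (angle between the x axis of tin_2 and the x axis of tray, either way round below 0.08 rad or angle between the x axis of tin_2 and the x axis of tray, either way round between 0.9672 and 1.1272 rad) and distance of each of packed_left, packed_right, packed_middle from where it was at the start of the episode below 0.015 m).
It fails at once if a tin, the salt shaker, a ramekin or the timer is knocked over (angle between any of packed_left, packed_right, packed_middle, tin_1, tin_2, salt_shaker, ramekin_1, ramekin_2, dial_timer's own z axis and vertical above 0.6 rad).
It fails at once if a bystander is shifted by more than 30 mm (distance of any of salt_shaker, ramekin_1, ramekin_2, lemon, date_tape, dial_timer from where it was at the start of the episode above 0.03 m).
It also fails if it takes over 58 s, if anything falls off the work surface, if the arm or the gripper's body presses on something with over 40 N, if the wrist force passes 120 N, or if a joint passes its speed limit or range.

## Working session

There is one attempt and no reset: what is moved stays moved. The work goes in short steps, Python scripts to look and compute and a tool call to move; the robot and the scene stay as the last step left them, time stands still between calls to the robot, and variables do not carry over. Pictures are saved under pics/ and viewed, at most 10 in all, crops included, and the job is handed in when it is done.

Besides the shell and the picture viewer there is one more tool, called after "Request:" by a JSON object that holds its "method" and its "body", one argument or row to a line. play_rows: Moves the arm, as the interface text tells. Its arguments: {"type":"object","properties":{"motion":{"type":"array","items":{"type":"array","items":{"type":"number"}}},"newtons":{"type":"number"}},"required":["motion"]}

```bash
mkdir -p pics; cat > h.py <<'E'
import numpy as np, cv2
from rig import manip
def grab(n):
    return manip.get_image(n)
def rays(d,uv):
    K=np.array([[d['fx'],0,d['cx']],[0,d['fy'],d['cy']],[0,0,1.]])
    p=cv2.undistortPoints(np.asarray(uv,float).reshape(-1,1,2),K,np.array(d['D'],float))[:,0]
    R=np.array(d['R']);t=np.array(d['t'])
    return -R.T@t, np.c_[p,np.ones(len(p))]@R
def toplane(d,uv,z):
    c,r=rays(d,uv); return c+r*((z-c[2])/r[:,2])[:,None]
def proj(d,X):
    K=np.array([[d['fx'],0,d['cx']],[0,d['fy'],d['cy']],[0,0,1.]])
    return cv2.projectPoints(np.asarray(X,float).reshape(-1,1,3),cv2.Rodrigues(np.array(d['R']))[0],np.array(d['t'],float),K,np.array(d['D'],float))[0][:,0]
def cloud(d):
    v,u=np.mgrid[0:384,0:512]; c,r=rays(d,np.c_[u.ravel(),v.ravel()])
    z=d['range_z'].ravel()
    P=c+r*z[:,None]; P[z==0]=np.nan
    return P.reshape(384,512,3)
E
python3 - <<'E'
from h import *
for n in('top','side'):
    d=grab(n); print(n,d['fx'],(-np.array(d['R']).T@d['t']).round(3),np.array(d['R'])[2].round(2))
    cv2.imwrite(f'pics/{n}0.png',cv2.resize(d['img'][:,:,::-1],(768,576)))
print(manip.get_state())
E
```

```text
top 468.5811555116608 [0.302 0.021 1.712] [ 0.15  0.01 -0.99]
side 467.4854873921371 [-0.673 -0.046  0.674] [ 0.89  0.04 -0.46]
{'clock': 0.1, 'qpos': array([-1.28697759e+00,  2.76546182e-01,  1.50602996e+00, -1.18144914e-05,
        1.36067637e+00, -1.21023032e-01]), 'qd': array([ 0.00177563, -0.00066424, -0.00124308, -0.00084185, -0.00185728,
        0.0007248 ]), 'effort': array([ 1.50941913e-03, -4.17700446e+01, -2.46404654e+01, -1.72218874e-04,
        5.71168202e-03,  4.18399907e-06]), 'position': array([ 0.22632277, -0.52807154,  0.23050864]), 'ee_rot': array([-8.26709352e-04,  9.79582165e-01,  2.01042515e-01, -7.32368622e-05]), 'contact_force': array([0.57426854, 0.19786518, 0.79604517]), 'moment': array([-0.05895667,  0.01472378,  0.00636223]), 'gripper_force': 0.0, 'width': 0.08514506508196841}
```

View pics/top0.png

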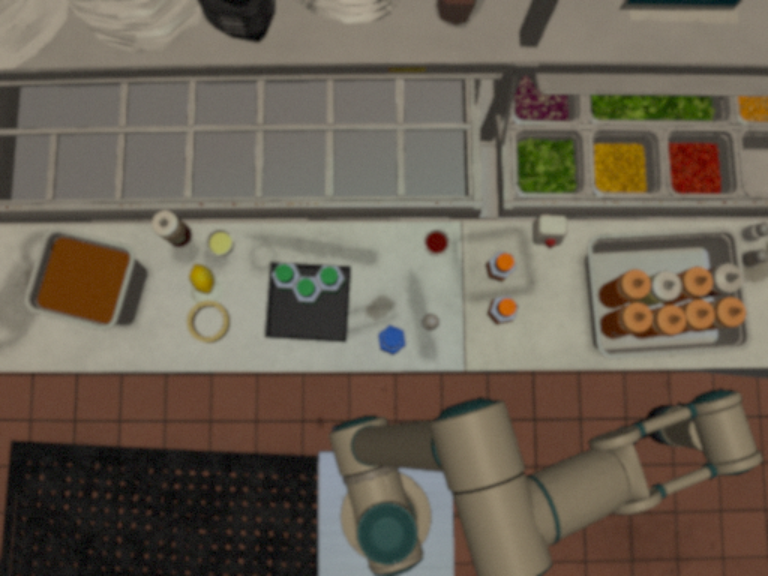

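View pics/side0.png

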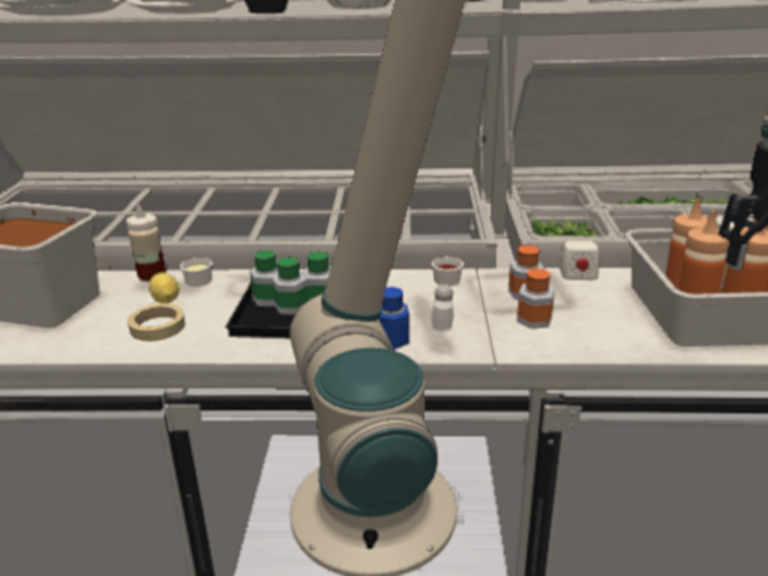

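The top view shows orange tins at (502,262) and (504,308), green tins at (285,273), (330,275) and (306,289) in the tray, and a blue look-alike at (392,339), all in enlarged pixels. The orange bottles in the right-hand container have round bodies and no hexagonal outline.

```bash
python3 - <<'E'
from h import *
d=grab('top'); s=grab('side')
im=d['img']; 
c=cv2.resize(im[155:235,160:360,::-1],None,fx=4,fy=4,interpolation=cv2.INTER_CUBIC)
s_=cv2.resize(s['img'][155:225,150:400,::-1],None,fx=3.2,fy=3.2,interpolation=cv2.INTER_CUBIC)[:, :800]
cv2.imwrite('pics/crop1.png',np.vstack([c,np.pad(s_,((0,0),(0,800-s_.shape[1]),(0,0)))]))
def lids(d,nm):
    hsv=cv2.cvtColor(d['img'],cv2.COLOR_RGB2HSV)
    P=cloud(d)
    for name,lo,hi in(('or',(3,120,90),(17,255,255)),('gr',(60,100,40),(90,255,255))):
        m=cv2.inRange(hsv,lo,hi)
        n,l,st,ce=cv2.connectedComponentsWithStats(m)
        for i in range(1,n):
            if st[i,4]<15: continue
            q=P[l==i]; med=np.nanmedian(q,0)
            if not(0.2<med[0]<.7 and -.42<med[1]<.35 and med[2]<.2): continue
            w=toplane(d,[ce[i]],.1)[0]
            t=q[q[:,2]>.09]
            print(nm,name,st[i],ce[i].round(1),'plane.1',w.round(4),'med',med.round(3),'topc',np.nanmean(t,0).round(4),len(t), np.nanmax(q[:,2]).round(3))
lids(d,'top'); lids(s,'side')
P=cloud(d)
for y in(-.2,):
    z=P[160:240,:,2]; print('table z',np.nanmedian(z[(abs(P[160:240,:,1]+.25)<.05)]))
E
```

```text
top or [331 169  12  12 112] [336.3 174.4] plane.1 [ 0.5904 -0.2808  0.1   ] med [ 0.591 -0.28   0.1  ] topc [ 0.591  -0.2809  0.0995] 105 0.108
top or [332 199  12  12 111] [337.6 204.4] plane.1 [ 0.4851 -0.2818  0.1   ] med [ 0.486 -0.282  0.099] topc [ 0.4852 -0.282   0.0988] 111 0.107
top or [203 251  29  29 694] [216.8 264.5] plane.1 [0.2815 0.1357 0.1   ] med [ 0.271  0.207 -0.901] topc [nan nan nan] 0 -0.872
top or [234 250  29  29 670] [248.4 263.7] plane.1 [0.2839 0.0281 0.1   ] med [ 0.271  0.032 -0.9  ] topc [nan nan nan] 0 -0.874
top or [265 250  28  30 714] [278.6 264.6] plane.1 [ 0.2803 -0.0746  0.1   ] med [ 0.265 -0.135 -0.901] topc [nan nan nan] 0 -0.874
top or [296 250  28  20 417] [308.5 258.3] plane.1 [ 0.3007 -0.1769  0.1   ] med [ 0.301 -0.297 -0.901] topc [nan nan nan] 0 -0.877
top gr [184 176  11  12 101] [189.1 181.9] plane.1 [0.567  0.2336 0.1   ] med [0.566 0.233 0.103] topc [0.5666 0.2334 0.1033] 97 0.112
top gr [214 178  11  12  98] [218.9 183.6] plane.1 [0.5604 0.1295 0.1   ] med [0.559 0.129 0.104] topc [0.5596 0.1292 0.1041] 97 0.116
top gr [198 186  1
[... 583 characters left out ...]
 plane.1 [ 0.3407 -0.2538  0.1   ] med [ 0.457 -0.277  0.032] topc [nan nan nan] 0 0.05
side gr [170 167  13  13 147] [176.4 173. ] plane.1 [0.5486 0.2294 0.1   ] med [0.552 0.231 0.099] topc [0.5582 0.2312 0.1007] 108 0.107
side gr [205 168  13  13 145] [211.4 173.8] plane.1 [0.5417 0.1266 0.1   ] med [0.545 0.128 0.1  ] topc [0.5513 0.1277 0.1009] 104 0.107
side gr [185 172  14  14 156] [191.9 177.9] plane.1 [0.5157 0.1793 0.1   ] med [0.519 0.18  0.1  ] topc [0.5247 0.181  0.1007] 117 0.106
side gr [167 188  50  17 397] [190.2 196.1] plane.1 [0.4056 0.1672 0.1   ] med [0.526 0.187 0.039] topc [nan nan nan] 0 0.053
table z 0.001100692315519236<stdin>:19: RuntimeWarning: Mean of empty slice
```

View pics/crop1.png

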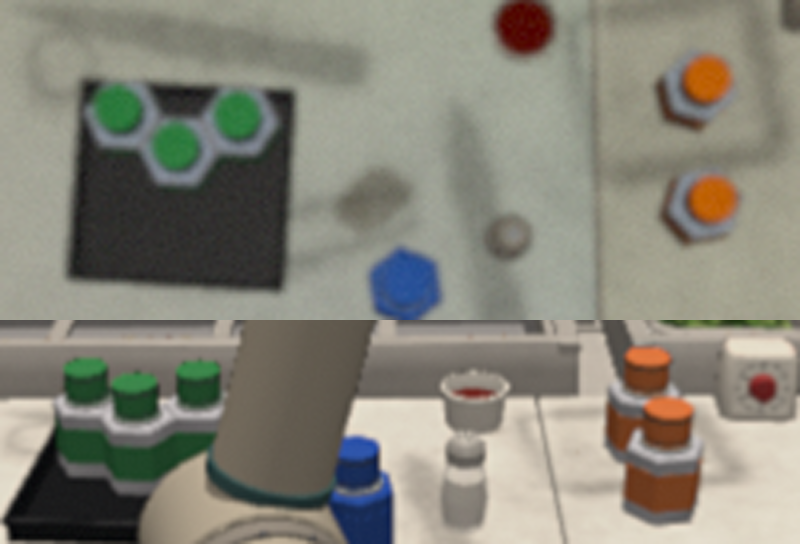

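Candidates for the orange tins in raw pixels: (336,174) and (338,204) are orange-lidded hexagonal tins. The (261,226) one is blue, and the bottles in the bin are cylindrical. The crop confirms the first two. Next I'll get their yaw.

```bash
cat >> h.py <<'E'
def hexyaw(d,c,lo=.045,hi=.085,rmax=.042):
    P=cloud(d).reshape(-1,3); v=P[:,:2]-np.array(c)
    r=np.hypot(*v.T); k=(P[:,2]>lo)&(P[:,2]<hi)&(r<rmax)&(r>.02)
    v=v[k]; z=(v[:,0]+1j*v[:,1])
    s=np.sum(z**6)   # corners dominate -> corner angle
    cor=np.degrees(np.angle(s))/6
    return ((cor+30+30)%60)-30, abs(s)/np.sum(abs(z)**6), k.sum()
E
python3 - <<'E'
from h import *
D=[grab('top') for _ in range(4)]
for nm,c in(('A',(.5905,-.281)),('B',(.4851,-.282)),('L',(.567,.2336)),('R',(.5604,.1295)),('M',(.5338,.1834))):
    print(nm,[tuple(np.round(hexyaw(d,c),2)) for d in D])
# color silhouette of orange tins in side & top: saturation/edges
E
```

```text
A [(np.float64(-17.42), np.float64(0.31), np.float64(123.0)), (np.float64(-17.67), np.float64(0.27), np.float64(128.0)), (np.float64(-16.01), np.float64(0.29), np.float64(133.0)), (np.float64(-15.81), np.float64(0.28), np.float64(126.0))]
B [(np.float64(10.82), np.float64(0.29), np.float64(136.0)), (np.float64(10.62), np.float64(0.26), np.float64(136.0)), (np.float64(11.02), np.float64(0.31), np.float64(138.0)), (np.float64(10.68), np.float64(0.29), np.float64(139.0))]
L [(np.float64(-0.87), np.float64(0.42), np.float64(146.0)), (np.float64(-0.93), np.float64(0.42), np.float64(147.0)), (np.float64(-0.76), np.float64(0.4), np.float64(144.0)), (np.float64(-1.32), np.float64(0.41), np.float64(145.0))]
R [(np.float64(-5.44), np.float64(0.18), np.float64(164.0)), (np.float64(-5.27), np.float64(0.19), np.float64(164.0)), (np.float64(-5.59), np.float64(0.19), np.float64(159.0)), (np.float64(-5.36), np.float64(0.18), np.float64(162.0))]
M [(np.float64(-6.04), np.float64(0.08), np.float64(204.0)), (np.float64(-3.02), np.float64(0.15), np.float64(201.0)), (np.float64(2.19), np.float64(0.08), np.float64(199.0)), (np.float64(-3.06), np.float64(0.13), np.float64(198.0))]
```

```bash
cat >> h.py <<'E'
from scipy.spatial.transform import Rotation as Rot
def go(x,y,z,yaw,full=False):
    s=manip.get_state(); q=s['ee_rot']; M=Rot.from_quat([q[1],q[2],q[3],q[0]]).as_matrix()
    cur=np.degrees(np.arctan2(M[1,1],M[0,1]))
    t=-(((yaw-cur)+90)%180-90)
    if full: t=-(((yaw-cur)+180)%360-180)
    u=M.T@(np.array([x,y,z])-s['position'])/.04
    print('clk',round(s['clock'],2),'pos',s['position'].round(4),'ytool',cur.round(1),'q',s['qpos'].round(2),'w',round(s['width'],4),'-> units',u.round(3),'turn',round(t/10,3))
E
python3 - <<'E'
from h import *
go(.485,-.282,.15,-49.2)
P=cloud(grab('top')).reshape(-1,3)
k=(P[:,2]>.03)&(P[:,2]<.1)&(P[:,0]>.55)&(P[:,0]<.75)&(P[:,1]<-.33)&(P[:,1]>-.46)
print(np.nanpercentile(P[k],[1,5,50,95,99],axis=0).round(3))
E
```

```text
clk 0.4 pos [ 0.2264 -0.5285  0.2312] ytool -66.8 q [-1.29  0.28  1.51  0.    1.36 -0.12] w 0.0854 -> units [ 8.369 -3.119  2.031] turn -1.761
[[ 0.64  -0.457  0.031]
 [ 0.652 -0.444  0.033]
 [ 0.699 -0.401  0.053]
 [ 0.747 -0.348  0.068]
 [ 0.75  -0.335  0.072]]
```

Request:
{"method": "play_rows", "body": {
  "motion": [
    [1.5,-0.5,0,0,85],
    [3,-1.1,0.4,-0.5,85],
    [4.5,-1.7,0.8,-1,85],
    [6,-2.3,1.2,-1.5,85],
    [7.3,-2.8,1.6,-1.76,85]
  ],
  "newtons": 20
}}

```text
clock: 1.08
position: [0.4464, -0.315, 0.1695]
ee_rot: [0.001, 0.937, 0.349, 0.0]
contact_force: [0.8, -1.5, -0.3]
width: 0.0849
gripper_force: 0.0
```

```bash
python3 -c "
from h import *
go(.485,-.282,.033,-49.2)"
```

```text
clk 1.07 pos [ 0.4464 -0.315   0.1695] ytool -49.1 q [-0.74  0.27  1.67 -0.    1.2   0.12] w 0.0849 -> units [1.270e+00 3.000e-03 3.414e+00] turn 0.008
```

Request:
{"method": "play_rows", "body": {
  "motion": [
    [1.12,0,0.8,0,85],
    [1.12,0,1.0,0,85],
    [1.12,0,1.0,0,85]
  ]
}}

```text
clock: 1.45
position: [0.4784, -0.287, 0.1291]
ee_rot: [-0.0, 0.937, 0.349, -0.001]
contact_force: [-0.7, -0.5, 1.2]
width: 0.0851
gripper_force: 0.0
```

```bash
python3 -c "
from h import *
go(.485,-.282,.033,-49.2)"
```

```text
clk 1.45 pos [ 0.4784 -0.287   0.1291] ytool -49.2 q [-0.66  0.33  1.7  -0.    1.12  0.19] w 0.0851 -> units [0.21  0.017 2.402] turn 0.003
```

Request:
{"method": "play_rows", "body": {
  "motion": [
    [0,0,0,0,85],
    [0,0,0,0,85]
  ]
}}

```text
clock: 1.7
position: [0.4787, -0.2883, 0.1306]
ee_rot: [0.001, 0.938, 0.348, 0.0]
contact_force: [0.2, -0.7, 0.2]
width: 0.0848
gripper_force: 0.0
```

```bash
python3 -c "
from h import *
go(.485,-.282,.033,-49.2)"
```

```text
clk 1.7 pos [ 0.4787 -0.2883  0.1306] ytool -49.3 q [-0.67  0.33  1.7  -0.    1.12  0.19] w 0.0848 -> units [ 0.223 -0.021  2.439] turn -0.011
```

Request:
{"method": "play_rows", "body": {
  "motion": [
    [0.22,0,0.6,0,85],
    [0.22,0,1.4,0,85],
    [0.22,0,2.1,0,85],
    [0.22,0,2.42,0,85],
    [0.22,0,2.42,0,56]
  ]
}}

```text
clock: 2.33
position: [0.4852, -0.2816, 0.0326]
ee_rot: [-0.0, 0.937, 0.348, -0.0]
contact_force: [0.1, 0.5, 1.6]
width: 0.0696
gripper_force: 0.0
```

Request:
{"method": "play_rows", "body": {
  "motion": [
    [0,0,0,0,56],
    [0,0,0,0,56],
    [0,0,0,0,56],
    [0,0,0,0,56]
  ]
}}

```text
clock: 2.82
position: [0.486, -0.2817, 0.0336]
ee_rot: [0.001, 0.937, 0.349, 0.0]
contact_force: [-0.8, -0.6, 3.1]
width: 0.0596
gripper_force: 24.2
```

```bash
python3 -c "
from h import *
go(.485,-.282,.033,-49.2)"
```

```text
clk 2.83 pos [ 0.486  -0.2817  0.0336] ytool -49.2 q [-0.65  0.43  1.81 -0.    0.9   0.21] w 0.0596 -> units [-0.024 -0.011  0.016] turn 0.0
```

Request:
{"method": "play_rows", "body": {
  "motion": [
    [0,0,0,0,75],
    [0,0,0,0,75],
    [0,0,-0.5,0,75],
    [0,0,-0.87,0,70],
    [0,0,-0.87,0,38]
  ],
  "newtons": 35
}}

```text
clock: 3.45
position: [0.4864, -0.2819, 0.0688]
ee_rot: [0.001, 0.937, 0.349, 0.001]
contact_force: [-0.2, -0.0, -0.5]
width: 0.0532
gripper_force: 0.0
```

Request:
{"method": "play_rows", "body": {
  "motion": [
    [0,0,0,0,38],
    [0,0,0,0,38],
    [0,0,0,0,38],
    [0,0,0,0,38]
  ]
}}

```text
clock: 3.95
position: [0.4858, -0.2815, 0.0678]
ee_rot: [0.0, 0.937, 0.348, 0.0]
contact_force: [-0.6, -0.5, 5.3]
width: 0.041
gripper_force: 34.8
```

Request:
{"method": "play_rows", "body": {
  "motion": [
    [0,0,-0.5,0,38],
    [0,0,-1.2,0,38],
    [0,0,-2.3,0,38],
    [0,0,-3.0,0,38]
  ]
}}

```text
clock: 4.45
position: [0.4852, -0.281, 0.1878]
ee_rot: [-0.0, 0.937, 0.348, -0.0]
contact_force: [0.3, 0.4, -3.1]
width: 0.0415
gripper_force: 36.8
```

```bash
python3 -c "
from h import *
go(.4805,.1366,.195,-63.6)
for n in('top','side'):
    cv2.imwrite(f'pics/{n}1.png',cv2.resize(grab(n)['img'][130:260,140:400,::-1],None,fx=3,fy=3))"
```

```text
clk 4.45 pos [ 0.4852 -0.281   0.1878] ytool -49.2 q [-0.65  0.28  1.61 -0.    1.25  0.21] w 0.0415 -> units [ 6.731 -7.983 -0.173] turn 1.439
```

View pics/side1.png

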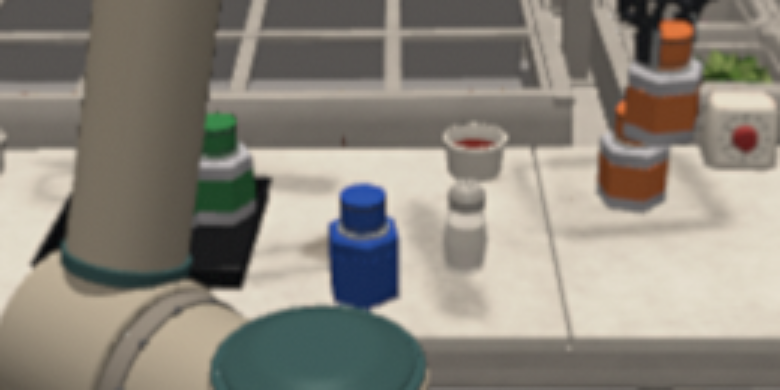

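Request:
{"method": "play_rows", "body": {
  "motion": [
    [1.1,-1.1,-0.2,0,38],
    [2.2,-2.4,-0.2,0.5,38],
    [3.2,-3.7,-0.2,1,38],
    [4.2,-4.9,-0.2,1.44,38],
    [5.2,-6.1,-0.2,1.44,38]
  ]
}}

```text
clock: 5.18
position: [0.482, 0.0324, 0.193]
ee_rot: [-0.001, 0.974, 0.228, -0.002]
contact_force: [0.9, 1.0, -4.1]
width: 0.0411
gripper_force: 37.1
```

```bash
python3 -c "
from h import *
go(.4804,.1331,.10,-63.6)"
```

```text
clk 5.17 pos [0.482  0.0324 0.193 ] ytool -63.7 q [-0.08  0.17  1.75  0.    1.23  1.03] w 0.0411 -> units [ 1.09  -2.268  2.325] turn -0.006
```

Request:
{"method": "play_rows", "body": {
  "motion": [
    [0.5,-1.0,0,0,38],
    [0.9,-1.9,0,0,38],
    [1.09,-2.27,0,0,38],
    [1.09,-2.27,0.8,0,38],
    [1.09,-2.27,1.5,0,38]
  ]
}}

```text
clock: 5.8
position: [0.4815, 0.1307, 0.1332]
ee_rot: [0.0, 0.974, 0.229, -0.001]
contact_force: [0.8, 0.3, -4.0]
width: 0.041
gripper_force: 37.2
```

```bash
python3 -c "
from h import *
go(.4804,.1331,.073,-63.6)
d=grab('top')
cv2.imwrite('pics/top2.png',cv2.resize(d['img'][160:240,165:265,::-1],None,fx=7,fy=7,interpolation=cv2.INTER_CUBIC))"
```

```text
clk 5.8 pos [0.4815 0.1307 0.1332] ytool -63.6 q [ 0.13  0.24  1.82 -0.    1.09  1.24] w 0.041 -> units [ 0.008 -0.066  1.506] turn 0.002
```

View pics/top2.png

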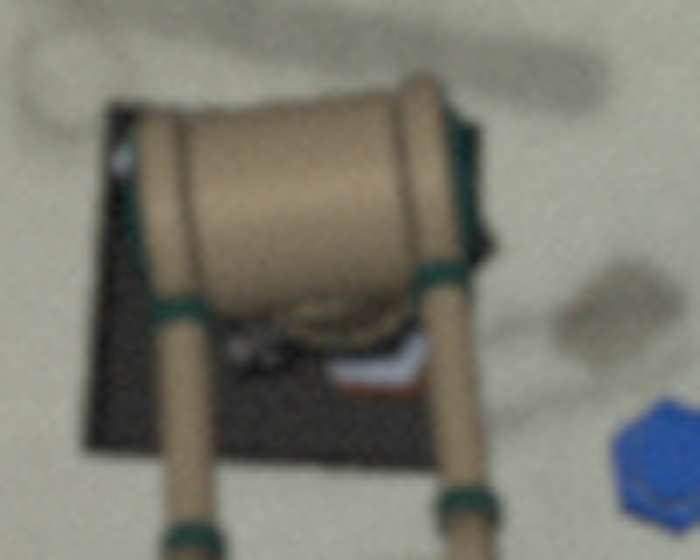

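Request:
{"method": "play_rows", "body": {
  "motion": [
    [0,-0.06,0.5,0,38],
    [0,-0.06,1.0,0,38],
    [0,-0.06,1.35,0,38],
    [0,-0.06,1.5,0,38],
    [0,-0.06,1.51,0,38]
  ]
}}

```text
clock: 6.48
position: [0.4814, 0.1331, 0.0749]
ee_rot: [0.0, 0.974, 0.228, -0.0]
contact_force: [0.3, -0.7, -3.4]
width: 0.041
gripper_force: 37.2
```

```bash
python3 -c "
from h import *
go(.5005,.1328,.073,-63.6);s=manip.get_state();print(s['contact_force'])"
```

```text
clk 6.47 pos [0.4814 0.1331 0.0749] ytool -63.6 q [ 0.13  0.31  1.9  -0.    0.94  1.24] w 0.041 -> units [0.425 0.219 0.048] turn -0.002
[ 0.32946924 -0.74558353 -3.40474131]
```

Request:
{"method": "play_rows", "body": {
  "motion": [
    [0,0,0.05,0,38],
    [0,0,0.07,0,38],
    [0,0,0.07,0,38]
  ]
}}

```text
clock: 6.85
position: [0.4815, 0.1334, 0.0726]
ee_rot: [0.0, 0.974, 0.228, 0.0]
contact_force: [-0.3, 0.5, -2.8]
width: 0.0408
gripper_force: 37.2
```

Request:
{"method": "play_rows", "body": {
  "motion": [
    [0.1,0.05,0.01,0,38],
    [0.2,0.1,0.01,0,38],
    [0.3,0.15,0.01,0,38],
    [0.36,0.18,0.01,0,38],
    [0.38,0.19,0.01,0,38]
  ]
}}

```text
clock: 7.48
position: [0.4977, 0.1333, 0.0725]
ee_rot: [-0.0, 0.974, 0.228, -0.001]
contact_force: [-4.9, 0.4, 8.0]
width: 0.0409
gripper_force: 38.1
```

```bash
python3 -c "
from h import *
go(.5005,.1333,.0715,-63.6);s=manip.get_state();print(s['contact_force'],s['moment'])"
```

```text
clk 7.47 pos [0.4977 0.1333 0.0725] ytool -63.6 q [0.13 0.33 1.86 0.   0.95 1.24] w 0.0409 -> units [0.064 0.031 0.024] turn -0.001
[-4.91531522  0.43417477  7.96009066] [0.09861466 1.1312188  0.08969203]
```

Request:
{"method": "play_rows", "body": {
  "motion": [
    [0,0,-0.02,0,38],
    [0.03,0.015,-0.02,0,38],
    [0.06,0.03,-0.02,0,38]
  ]
}}

```text
clock: 7.85
position: [0.5016, 0.1332, 0.0725]
ee_rot: [0.0, 0.974, 0.228, 0.0]
contact_force: [0.2, 0.2, -3.4]
width: 0.041
gripper_force: 37.1
```

```bash
python3 -c "
from h import *
go(.5005,.1333,.0715,-63.6);s=manip.get_state();print(s['contact_force'],s['moment'])
d=grab('side')
cv2.imwrite('pics/side3.png',cv2.resize(d['img'][140:250,140:300,::-1],None,fx=5,fy=5,interpolation=cv2.INTER_CUBIC))"
```

```text
clk 7.85 pos [0.5016 0.1332 0.0725] ytool -63.6 q [ 0.13  0.34  1.86 -0.    0.95  1.24] w 0.041 -> units [-0.025 -0.014  0.024] turn -0.001
[ 0.22668381  0.22188894 -3.35611243] [ 0.0124958  -0.03786655  0.0492139 ]
```

Request:
{"method": "play_rows", "body": {
  "motion": [
    [0.03,0.015,0,0,38],
    [0.05,0.025,0,0,38]
  ]
}}

```text
clock: 8.15
position: [0.5028, 0.1333, 0.0725]
ee_rot: [-0.0, 0.974, 0.228, -0.001]
contact_force: [-2.1, 0.2, -2.2]
width: 0.0412
gripper_force: 37.2
```

Request:
{"method": "play_rows", "body": {
  "motion": [
    [0.02,0.01,0,0,38],
    [0.02,0.01,0,0,38]
  ]
}}

```text
clock: 8.4
position: [0.5032, 0.1332, 0.0725]
ee_rot: [-0.0, 0.974, 0.228, -0.001]
contact_force: [-3.0, -0.4, -1.7]
width: 0.0412
gripper_force: 37.3
```

Request:
{"method": "play_rows", "body": {
  "motion": [
    [0.012,-0.025,0,0,38],
    [0.012,-0.025,0,0,38]
  ]
}}

```text
clock: 8.65
position: [0.5035, 0.1341, 0.0726]
ee_rot: [0.0, 0.974, 0.228, -0.001]
contact_force: [-3.8, -0.8, -3.0]
width: 0.041
gripper_force: 37.3
```

Request:
{"method": "play_rows", "body": {
  "motion": [
    [0.012,-0.025,0,0,38],
    [0.012,-0.025,0,0,38]
  ]
}}

```text
clock: 8.9
position: [0.5036, 0.135, 0.0726]
ee_rot: [0.0, 0.974, 0.228, -0.001]
contact_force: [-4.6, -3.2, -1.6]
width: 0.0413
gripper_force: 37.3
```

Request:
{"method": "play_rows", "body": {
  "motion": [
    [0,0,0.02,0,38],
    [0,0,0.02,0,60],
    [0,0,0.02,0,60],
    [0,0,0.02,0,60]
  ]
}}

```text
clock: 9.4
position: [0.5054, 0.1358, 0.0724]
ee_rot: [0.0, 0.974, 0.228, 0.001]
contact_force: [-0.1, 0.5, -0.1]
width: 0.0602
gripper_force: 0.0
```

Request:
{"method": "play_rows", "body": {
  "motion": [
    [0,0,-0.4,0,60],
    [0,0,-1.2,0,70],
    [-0.3,0.6,-2.2,-1,85],
    [-1.3,2,-2.6,-2,85],
    [-2.3,3.3,-2.6,-3,85]
  ]
}}

```text
clock: 10.02
position: [0.4867, -0.0028, 0.1769]
ee_rot: [0.002, 0.885, 0.465, 0.002]
contact_force: [0.3, 0.3, -0.6]
width: 0.0846
gripper_force: 0.0
```

```bash
python3 -c "
from h import *
go(.5905,-.281,.15,43.5,True)"
```

```text
clk 10.03 pos [ 0.4867 -0.0028  0.1769] ytool -34.5 q [-0.15  0.18  1.78 -0.    1.18  0.45] w 0.0846 -> units [-4.258  6.079  0.692] turn -7.804
```

Request:
{"method": "play_rows", "body": {
  "motion": [
    [-1,1.2,0,-1,85],
    [-1.9,2.5,0,-2,85],
    [-2.8,3.8,0,-3,85],
    [-3.6,5.0,0,-4,85],
    [-4.26,6.08,0,-5,85]
  ]
}}

```text
clock: 10.65
position: [0.5881, -0.2833, 0.1752]
ee_rot: [0.001, 0.607, 0.795, 0.0]
contact_force: [0.1, 1.0, 0.0]
width: 0.0849
gripper_force: 0.0
```

```bash
cat > chk.py <<'E'
from h import *
D=[grab('top') for _ in range(3)]
for d in D:
    hsv=cv2.cvtColor(d['img'],cv2.COLOR_RGB2HSV)
    for name,lo,hi in(('or',(3,120,90),(17,255,255)),('gr',(60,100,40),(90,255,255))):
        m=cv2.inRange(hsv,lo,hi); n,l,st,ce=cv2.connectedComponentsWithStats(m)
        for i in range(1,n):
            w=toplane(d,[ce[i]],.104 if w is not None and False else .1)[0] if False else toplane(d,[ce[i]],.1)[0]
            if st[i,4]>50 and .35<w[0]<.65 and -.35<w[1]<.3: print(name,st[i,4],w.round(4)[:2], 'yaw',np.round(hexyaw(d,w[:2]),2)[:2])
E
sed -i 's/w=toplane.* if False else /w=/' chk.py
python3 chk.py; python3 -c "
from h import *
go(.5905,-.281,.15,43.5,True)"
```

```text
or 96 [ 0.5891 -0.2846] yaw [-12.6    0.14]
or 105 [0.5005 0.1318] yaw [-13.24   0.02]
gr 99 [0.5669 0.2337] yaw [-3.15  0.42]
gr 100 [0.5608 0.1295] yaw [-4.7   0.23]
gr 97 [0.534  0.1839] yaw [-4.47  0.12]
or 78 [ 0.5888 -0.286 ] yaw [-19.04   0.07]
or 106 [0.5007 0.1318] yaw [0.06 0.02]
gr 101 [0.5672 0.234 ] yaw [-3.24  0.38]
gr 98 [0.5601 0.1294] yaw [-6.82  0.22]
gr 97 [0.534  0.1839] yaw [-1.67  0.12]
or 88 [ 0.5897 -0.2855] yaw [-8.39  0.11]
or 105 [0.5005 0.1318] yaw [-5.19  0.05]
gr 99 [0.5672 0.234 ] yaw [-3.31  0.41]
gr 99 [0.5606 0.1295] yaw [-4.83  0.25]
gr 97 [0.534  0.1839] yaw [-2.84  0.1 ]
clk 10.8 pos [ 0.5879 -0.2832  0.1744] ytool 14.9 q [-0.56  0.42  1.42 -0.    1.3  -0.81] w 0.0849 -> units [0.036 0.076 0.609] turn -2.864
```

Request:
{"method": "play_rows", "body": {
  "motion": [
    [0.04,0.08,0.3,-1,85],
    [0.04,0.08,0.6,-2,85],
    [0.04,0.08,1.0,-2.86,85]
  ]
}}

```text
clock: 11.18
position: [0.5897, -0.2766, 0.1354]
ee_rot: [0.0, 0.391, 0.92, 0.0]
contact_force: [-0.2, -0.2, -0.0]
width: 0.0854
gripper_force: 0.0
```

```bash
python3 -c "
from h import *
go(.5905,-.281,.033,43.5,True)"
```

```text
clk 11.18 pos [ 0.5897 -0.2766  0.1354] ytool 44.0 q [-0.55  0.45  1.48  0.    1.21 -1.31] w 0.0854 -> units [-0.093 -0.064  2.559] turn 0.046
```

Request:
{"method": "play_rows", "body": {
  "motion": [
    [-0.09,-0.06,0.1,0.05,85],
    [-0.09,-0.06,0.8,0.05,85],
    [-0.09,-0.06,1.6,0.05,85],
    [-0.09,-0.06,2.3,0.05,85],
    [-0.09,-0.06,2.56,0.05,85]
  ],
  "newtons": 20
}}

```text
clock: 11.8
position: [0.5897, -0.2815, 0.0316]
ee_rot: [-0.001, 0.398, 0.917, 0.0]
contact_force: [1.1, 0.6, 1.2]
width: 0.0851
gripper_force: 0.0
```

Request:
{"method": "play_rows", "body": {
  "motion": [
    [0,0,0,0,56],
    [0,0,0,0,56],
    [0,0,0,0,56],
    [0,0,0,0,56],
    [0,0,0,0,56]
  ]
}}

```text
clock: 12.42
position: [0.5912, -0.2827, 0.034]
ee_rot: [0.001, 0.398, 0.918, -0.0]
contact_force: [0.3, 1.4, 5.1]
width: 0.0599
gripper_force: 24.3
```

Request:
{"method": "play_rows", "body": {
  "motion": [
    [0,0,0,0,75],
    [0,0,0,0,75],
    [0,0,-0.5,0,75],
    [0,0,-0.88,0,70],
    [0,0,-0.88,0,38]
  ],
  "newtons": 35
}}

```text
clock: 13.05
position: [0.5914, -0.283, 0.0694]
ee_rot: [0.002, 0.397, 0.918, -0.0]
contact_force: [0.6, 0.2, -0.2]
width: 0.0535
gripper_force: 0.0
```

Request:
{"method": "play_rows", "body": {
  "motion": [
    [0,0,0,0,38],
    [0,0,0,0,38],
    [0,0,0,0,38],
    [0,0,0,0,38]
  ]
}}

```text
clock: 13.55
position: [0.5906, -0.2823, 0.0682]
ee_rot: [0.0, 0.397, 0.918, -0.0]
contact_force: [-0.5, 0.5, 5.0]
width: 0.0412
gripper_force: 35.1
```

Request:
{"method": "play_rows", "body": {
  "motion": [
    [0,0,-0.5,0,38],
    [0,0,-1.2,0,38],
    [0,0,-2.3,0,38],
    [0,0,-3.1,0,38],
    [0,0,-3.2,0,38]
  ]
}}

```text
clock: 14.18
position: [0.5911, -0.2828, 0.197]
ee_rot: [0.001, 0.397, 0.918, -0.0]
contact_force: [0.4, 0.3, -3.2]
width: 0.041
gripper_force: 36.4
```

```bash
python3 -c "
from h import *
go(.4871,.2387,.195,56.4,True)"
```

```text
clk 14.18 pos [ 0.5911 -0.2828  0.197 ] ytool 43.2 q [-0.55  0.41  1.38 -0.    1.35 -1.31] w 0.041 -> units [11.288  7.022  0.025] turn -1.323
```

Request:
{"method": "play_rows", "body": {
  "motion": [
    [1.1,0.7,-0.1,0,38],
    [2.3,1.45,-0.1,0,38],
    [3.5,2.2,-0.1,0,38],
    [4.7,2.95,-0.1,0,38],
    [5.9,3.7,-0.1,0,38]
  ]
}}

```text
clock: 14.8
position: [0.5348, -0.0071, 0.1972]
ee_rot: [-0.002, 0.398, 0.918, -0.001]
contact_force: [0.8, 0.7, -2.6]
width: 0.041
gripper_force: 36.5
```

```bash
python3 -c "
from h import *
go(.4871,.2387,.195,56.4,True)"
```

```text
clk 14.8 pos [ 0.5348 -0.0071  0.1972] ytool 43.1 q [-0.14  0.24  1.64  0.    1.26 -0.9 ] w 0.041 -> units [5.298 3.332 0.065] turn -1.326
```

Request:
{"method": "play_rows", "body": {
  "motion": [
    [1.2,0.7,0,-0.4,38],
    [2.4,1.45,0,-0.8,38],
    [3.6,2.2,0,-1.2,38],
    [4.7,2.95,0,-1.32,38],
    [5.3,3.33,0,-1.32,38]
  ]
}}

```text
clock: 15.42
position: [0.4867, 0.2389, 0.1971]
ee_rot: [-0.002, 0.288, 0.958, -0.001]
contact_force: [-0.3, -0.3, -2.0]
width: 0.0415
gripper_force: 36.5
```

```bash
python3 -c "
from h import *
go(.4871,.2387,.0765,56.4,True)"
```

```text
clk 15.43 pos [0.4867 0.2389 0.1971] ytool 56.5 q [ 0.33  0.25  1.63  0.    1.27 -0.66] w 0.0415 -> units [-0.021  0.013  3.015] turn 0.011
```

Request:
{"method": "play_rows", "body": {
  "motion": [
    [0,0,0.8,0,38],
    [0,0,1.6,0,38],
    [0,0,2.3,0,38],
    [0,0,2.8,0,38],
    [0,0,3.02,0,38]
  ]
}}

```text
clock: 16.05
position: [0.4865, 0.2359, 0.0758]
ee_rot: [-0.003, 0.289, 0.957, -0.002]
contact_force: [-0.5, -0.1, -2.6]
width: 0.0408
gripper_force: 36.5
```

```bash
python3 -c "
from h import *
go(.4871,.2387,.0726,56.4,True);go(.5071,.2382,.0726,56.4,True)"
```

```text
clk 16.05 pos [0.4865 0.2359 0.0758] ytool 56.4 q [ 0.32  0.36  1.8  -0.    0.98 -0.66] w 0.0408 -> units [0.025 0.067 0.08 ] turn -0.003
clk 16.05 pos [0.4865 0.2359 0.0758] ytool 56.4 q [ 0.32  0.36  1.8  -0.    0.98 -0.66] w 0.0408 -> units [-0.398  0.333  0.077] turn -0.003
```

Request:
{"method": "play_rows", "body": {
  "motion": [
    [0.02,0.06,0.02,0,38],
    [0.02,0.06,0.06,0,38],
    [-0.1,0.14,0.07,0,38],
    [-0.2,0.2,0.07,0,38],
    [-0.27,0.25,0.07,0,38]
  ]
}}

```text
clock: 16.68
position: [0.5044, 0.2391, 0.0767]
ee_rot: [0.0, 0.289, 0.957, 0.0]
contact_force: [-0.0, -0.3, -2.6]
width: 0.0411
gripper_force: 36.5
```

```bash
python3 -c "
from h import *
go(.5071,.2382,.0726,56.4,True)"
```

```text
clk 16.68 pos [0.5044 0.2391 0.0767] ytool 56.4 q [ 0.32  0.38  1.77 -0.    0.99 -0.67] w 0.0411 -> units [-0.069  0.018  0.104] turn -0.005
```

Request:
{"method": "play_rows", "body": {
  "motion": [
    [0,0,0.06,0,38],
    [0,0,0.09,0,38],
    [-0.03,0.02,0.09,0,38],
    [-0.03,0.02,0.09,0,38]
  ]
}}

```text
clock: 17.18
position: [0.5051, 0.2391, 0.0727]
ee_rot: [0.0, 0.289, 0.957, -0.0]
contact_force: [0.8, -0.8, -3.0]
width: 0.0411
gripper_force: 36.7
```

Request:
{"method": "play_rows", "body": {
  "motion": [
    [-0.03,0.02,0,0,38],
    [-0.04,0.025,0,0,38],
    [-0.04,0.025,0,0,38]
  ]
}}

```text
clock: 17.55
position: [0.5064, 0.239, 0.0726]
ee_rot: [-0.0, 0.289, 0.957, -0.0]
contact_force: [-1.3, -0.6, -2.0]
width: 0.041
gripper_force: 36.6
```

Request:
{"method": "play_rows", "body": {
  "motion": [
    [-0.03,0.02,0,0,38],
    [-0.04,0.025,0,0,38],
    [-0.04,0.025,0,0,38]
  ]
}}

```text
clock: 17.92
position: [0.507, 0.239, 0.0725]
ee_rot: [-0.002, 0.289, 0.957, -0.001]
contact_force: [-5.3, 0.8, -0.8]
width: 0.0412
gripper_force: 36.8
```

Request:
{"method": "play_rows", "body": {
  "motion": [
    [-0.02,0.015,0,0,38],
    [-0.02,0.015,0,0,38]
  ]
}}

```text
clock: 18.18
position: [0.5071, 0.2389, 0.0723]
ee_rot: [-0.002, 0.289, 0.957, -0.001]
contact_force: [-6.7, 0.3, 0.4]
width: 0.0411
gripper_force: 36.9
```

Request:
{"method": "play_rows", "body": {
  "motion": [
    [-0.014,-0.021,0,0,38],
    [-0.014,-0.021,0,0,38]
  ]
}}

```text
clock: 18.42
position: [0.5071, 0.2384, 0.0723]
ee_rot: [-0.003, 0.289, 0.957, -0.001]
contact_force: [-7.1, 0.8, -0.2]
width: 0.0408
gripper_force: 36.8
```

Request:
{"method": "play_rows", "body": {
  "motion": [
    [-0.014,-0.021,0,0,38],
    [-0.014,-0.021,0,0,38]
  ]
}}

```text
clock: 18.68
position: [0.5072, 0.2381, 0.0724]
ee_rot: [-0.003, 0.29, 0.957, 0.0]
contact_force: [-7.6, 3.1, -0.1]
width: 0.0409
gripper_force: 36.8
```

Request:
{"method": "play_rows", "body": {
  "motion": [
    [-0.014,-0.021,0,0,38],
    [-0.014,-0.021,0,0,38]
  ]
}}

```text
clock: 18.92
position: [0.5073, 0.2375, 0.0725]
ee_rot: [-0.003, 0.29, 0.957, 0.0]
contact_force: [-6.9, 5.6, -0.1]
width: 0.0408
gripper_force: 36.8
```

Request:
{"method": "play_rows", "body": {
  "motion": [
    [0.02,-0.01,0.01,0,38],
    [0.02,-0.01,0.01,0,60],
    [0.02,-0.01,0.01,0,60],
    [0.02,-0.01,0.01,0,60]
  ]
}}

```text
clock: 19.42
position: [0.5099, 0.2361, 0.0727]
ee_rot: [0.001, 0.289, 0.957, 0.0]
contact_force: [-0.0, -0.0, -0.4]
width: 0.0598
gripper_force: 0.0
```

Request:
{"method": "play_rows", "body": {
  "motion": [
    [0,0,-0.4,0,60],
    [0,0,-1.3,0,70],
    [0,0,-2.5,0,85],
    [-1,-1,-3,0,85],
    [-1.8,-2.2,-3,0,85]
  ]
}}

```text
clock: 20.05
position: [0.5228, 0.1224, 0.1961]
ee_rot: [0.004, 0.288, 0.958, 0.001]
contact_force: [0.2, -0.6, -0.4]
width: 0.0856
gripper_force: 0.0
```

Request:
{"method": "play_rows", "body": {
  "motion": [
    [-0.8,-1.2,0,0,85],
    [-1.6,-2.4,0,0,85],
    [-2.4,-3.6,0,0,85]
  ]
}}

```text
clock: 20.42
position: [0.5206, -0.0521, 0.1939]
ee_rot: [0.001, 0.289, 0.957, 0.0]
contact_force: [0.4, -0.2, -0.1]
width: 0.0849
gripper_force: 0.0
```

```bash
python3 chk.py; python3 -c "
from h import *
go(.5071,.2382,.0726,56.4,True)
d=grab('top');e=grab('side')
a=cv2.resize(d['img'][160:235,165:265,::-1],(400,300),interpolation=cv2.INTER_CUBIC)
b=cv2.resize(e['img'][145:220,150:250,::-1],(400,300),interpolation=cv2.INTER_CUBIC)
cv2.imwrite('pics/top4.png',np.hstack([a,b]))"
```

```text
or 108 [0.508  0.2379] yaw [-0.93  0.12]
or 106 [0.5007 0.1318] yaw [11.9   0.03]
gr 99 [0.5672 0.2337] yaw [-4.04  0.4 ]
gr 101 [0.5607 0.1293] yaw [-5.3   0.21]
gr 94 [0.534  0.1833] yaw [-1.01  0.13]
or 108 [0.5082 0.2382] yaw [-1.39  0.15]
or 106 [0.5007 0.1318] yaw [2.29 0.07]
gr 100 [0.5676 0.2336] yaw [-4.81  0.42]
gr 99 [0.5604 0.1293] yaw [-5.34  0.22]
gr 97 [0.5341 0.1832] yaw [1.02 0.1 ]
or 108 [0.508  0.2379] yaw [-1.17  0.17]
or 107 [0.5005 0.1319] yaw [-11.96   0.1 ]
gr 101 [0.5672 0.2337] yaw [-4.95  0.46]
gr 99 [0.5606 0.1294] yaw [-5.21  0.23]
gr 95 [0.534  0.1835] yaw [1.21 0.1 ]
clk 20.57 pos [ 0.5207 -0.0529  0.1935] ytool 56.1 q [-0.23  0.22  1.68 -0.    1.24 -1.21] w 0.0851 -> units [4.35  5.847 3.016] turn -0.032
```

View pics/top4.png

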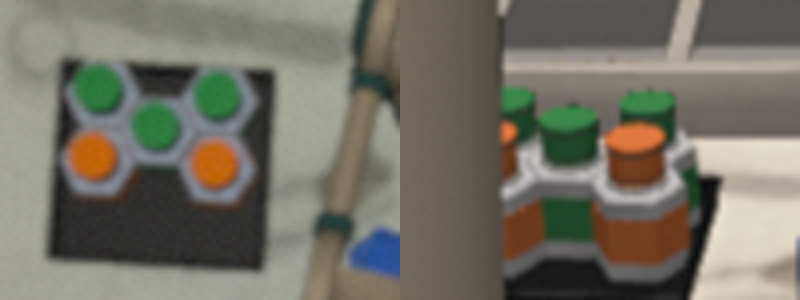

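All five stand packed. The right-hand orange tin at crop (215,163) measures 61.5 mm from the middle one, so I'll nudge it closer for margin.

```bash
python3 -c "
from h import *
go(.502,.1325,.19,116.4,True)"
```

```text
clk 20.68 pos [ 0.5204 -0.05    0.1932] ytool 56.3 q [-0.23  0.22  1.68  0.    1.24 -1.21] w 0.0854 -> units [2.914 3.54  0.08 ] turn -6.01
```

Request:
{"method": "play_rows", "body": {
  "motion": [
    [0.5,0.6,0,-1,85],
    [1,1.2,0,-2,85],
    [1.5,1.8,0,-3,80],
    [2,2.4,0,-4,70],
    [2.4,3.0,0,-5,62]
  ]
}}

```text
clock: 21.3
position: [0.506, 0.1061, 0.1928]
ee_rot: [0.0, -0.147, 0.989, 0.0]
contact_force: [0.8, -0.4, 0.8]
width: 0.0619
gripper_force: 0.0
```

```bash
python3 -c "
from h import *
go(.502,.1325,.125,116.4,True)"
```

```text
clk 21.3 pos [0.506  0.1061 0.1928] ytool 106.9 q [ 0.07  0.21  1.69  0.    1.24 -1.79] w 0.0619 -> units [-0.096  0.66   1.696] turn -0.953
```

Request:
{"method": "play_rows", "body": {
  "motion": [
    [-0.1,0.66,0.3,-0.95,62],
    [-0.1,0.66,1.0,-0.95,62],
    [-0.1,0.66,1.7,-0.95,62],
    [-0.1,0.66,1.7,-0.95,62]
  ]
}}

```text
clock: 21.8
position: [0.5009, 0.131, 0.1229]
ee_rot: [-0.002, -0.225, 0.974, 0.0]
contact_force: [-0.1, 0.3, -0.0]
width: 0.0618
gripper_force: 0.0
```

```bash
python3 -c "
from h import *
go(.502,.1325,.0725,116.4,True)"
```

```text
clk 21.8 pos [0.5009 0.131  0.1229] ytool 116.0 q [ 0.12  0.28  1.79  0.    1.08 -1.9 ] w 0.0618 -> units [-0.046  0.019  1.26 ] turn -0.038
```

Request:
{"method": "play_rows", "body": {
  "motion": [
    [-0.04,0.02,0.5,-0.04,62],
    [-0.04,0.02,1.0,-0.04,62],
    [-0.04,0.02,1.26,-0.04,62],
    [-0.04,0.02,1.26,-0.04,38],
    [-0.04,0.02,1.26,-0.04,38]
  ],
  "newtons": 30
}}

```text
clock: 22.42
position: [0.5043, 0.1314, 0.0746]
ee_rot: [0.0, -0.227, 0.974, 0.0]
contact_force: [-2.0, 1.4, -1.6]
width: 0.041
gripper_force: 31.6
```

Request:
{"method": "play_rows", "body": {
  "motion": [
    [0,0,0,0,38],
    [0,0,0,0,38],
    [0,0,0,0,38]
  ]
}}

```text
clock: 22.8
position: [0.5044, 0.1313, 0.0745]
ee_rot: [0.0, -0.227, 0.974, 0.0]
contact_force: [-2.7, 2.9, 3.8]
width: 0.0411
gripper_force: 32.0
```

```bash
python3 -c "
from h import *
go(.502,.1325,.0725,116.4,True)"
```

```text
clk 22.8 pos [0.5044 0.1313 0.0745] ytool 116.2 q [ 0.12  0.34  1.85  0.    0.96 -1.91] w 0.0411 -> units [0.04  0.053 0.051] turn -0.015
```

Request:
{"method": "play_rows", "body": {
  "motion": [
    [0.0,0.03,0,0,38],
    [-0.005,0.053,0,0,38],
    [-0.005,0.053,0,0,38]
  ]
}}

```text
clock: 23.18
position: [0.5043, 0.1319, 0.0744]
ee_rot: [0.001, -0.228, 0.974, -0.001]
contact_force: [-2.0, -2.0, 4.7]
width: 0.041
gripper_force: 31.6
```

Request:
{"method": "play_rows", "body": {
  "motion": [
    [-0.01,0.022,0,0,38],
    [-0.01,0.022,0,0,38]
  ]
}}

```text
clock: 23.42
position: [0.5044, 0.1324, 0.0743]
ee_rot: [0.001, -0.228, 0.974, -0.002]
contact_force: [-0.6, -4.0, 5.9]
width: 0.0414
gripper_force: 31.5
```

Request:
{"method": "play_rows", "body": {
  "motion": [
    [0,0,-0.02,0,38],
    [-0.01,0.022,-0.02,0,38],
    [-0.01,0.03,-0.02,0,38]
  ]
}}

```text
clock: 23.8
position: [0.5036, 0.135, 0.0745]
ee_rot: [0.0, -0.227, 0.974, -0.0]
contact_force: [0.6, -2.8, -1.2]
width: 0.0415
gripper_force: 31.4
```

Request:
{"method": "play_rows", "body": {
  "motion": [
    [-0.01,0.022,0,0,38],
    [-0.01,0.022,0,0,38]
  ]
}}

```text
clock: 24.05
position: [0.5032, 0.1359, 0.0745]
ee_rot: [-0.0, -0.227, 0.974, -0.0]
contact_force: [0.8, -1.5, -0.7]
width: 0.041
gripper_force: 31.2
```

Request:
{"method": "play_rows", "body": {
  "motion": [
    [-0.03,-0.015,0,0,38],
    [-0.03,-0.015,0,0,38]
  ]
}}

```text
clock: 24.3
position: [0.5037, 0.136, 0.0746]
ee_rot: [-0.001, -0.227, 0.974, 0.0]
contact_force: [-2.8, -2.3, 1.8]
width: 0.0411
gripper_force: 31.5
```

Request:
{"method": "play_rows", "body": {
  "motion": [
    [-0.02,-0.01,0,0,38],
    [-0.02,-0.01,0,0,38]
  ]
}}

```text
clock: 24.55
position: [0.5041, 0.136, 0.0747]
ee_rot: [-0.001, -0.227, 0.974, 0.0]
contact_force: [-4.7, -2.3, 3.3]
width: 0.0413
gripper_force: 31.8
```

Firm contact on both faces; release and retreat.

Request:
{"method": "play_rows", "body": {
  "motion": [
    [0.03,0.01,0,0,38],
    [0.03,0.01,0,0,60],
    [0.03,0.01,0,0,60],
    [0.03,0.01,0,0,60]
  ]
}}

```text
clock: 25.05
position: [0.5051, 0.1362, 0.0749]
ee_rot: [0.001, -0.227, 0.974, 0.0]
contact_force: [0.1, -0.8, -0.3]
width: 0.0598
gripper_force: 0.0
```

Request:
{"method": "play_rows", "body": {
  "motion": [
    [0,0,-0.4,0,60],
    [0,0,-1.3,0,70],
    [0,0,-2.5,0,85],
    [0.5,-1.2,-3,0,85],
    [1,-2.4,-3,0,85]
  ]
}}

```text
clock: 25.68
position: [0.5129, 0.0315, 0.1973]
ee_rot: [0.003, -0.228, 0.974, -0.001]
contact_force: [0.5, -1.0, -0.4]
width: 0.0851
gripper_force: 0.0
```

Request:
{"method": "play_rows", "body": {
  "motion": [
    [0.7,-1.2,0,0,85],
    [1.2,-2.4,0,0,85],
    [1.8,-3.4,0,0,85]
  ]
}}

```text
clock: 26.05
position: [0.5072, -0.1237, 0.195]
ee_rot: [0.001, -0.227, 0.974, -0.0]
contact_force: [0.5, -0.7, 0.7]
width: 0.085
gripper_force: 0.0
```

```bash
python3 chk.py; python3 -c "
from h import *
d=grab('top');e=grab('side')
a=cv2.resize(d['img'][170:220,175:245,::-1],(420,300),interpolation=cv2.INTER_CUBIC)
b=cv2.resize(e['img'][150:220,160:248,::-1],(377,300),interpolation=cv2.INTER_CUBIC)
cv2.imwrite('pics/top5.png',np.hstack([a,b]))"
```

```text
or 107 [0.5082 0.238 ] yaw [-0.94  0.12]
or 106 [0.5001 0.1351] yaw [-1.16  0.04]
gr 101 [0.5675 0.2341] yaw [-4.69  0.38]
gr 98 [0.5604 0.1292] yaw [-5.44  0.15]
gr 96 [0.5342 0.1838] yaw [-1.99  0.1 ]
or 108 [0.508  0.2379] yaw [-0.92  0.13]
or 106 [0.5001 0.1351] yaw [18.17  0.  ]
gr 100 [0.5676 0.2339] yaw [-4.67  0.37]
gr 98 [0.5608 0.1294] yaw [-7.52  0.2 ]
gr 98 [0.5342 0.184 ] yaw [-4.28  0.13]
or 107 [0.5082 0.2378] yaw [-0.25  0.18]
or 106 [0.5001 0.1351] yaw [4.1  0.06]
gr 99 [0.5672 0.234 ] yaw [-4.37  0.41]
gr 100 [0.5606 0.1293] yaw [-7.23  0.18]
gr 98 [0.5342 0.184 ] yaw [-5.39  0.12]
```

View pics/top5.png

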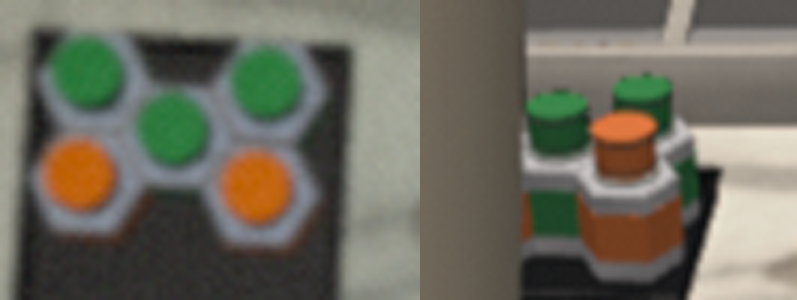

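```bash
python3 - <<'E'
from h import *
for _ in range(3):
    d=grab('side'); hsv=cv2.cvtColor(d['img'],cv2.COLOR_RGB2HSV); P=cloud(d)
    m=cv2.inRange(hsv,(3,120,60),(17,255,255))>0
    k=m&(P[:,:,2]>.012)&(P[:,:,2]<.058)&(abs(P[:,:,1]-.137)<.015)&(P[:,:,0]>.44)&(P[:,:,0]<.52)
    q=P[k]; f,*_=np.linalg.lstsq(np.c_[q[:,1],q[:,2],np.ones(len(q))],q[:,0],rcond=None)
    r=q[:,0]-np.c_[q[:,1],q[:,2],np.ones(len(q))]@f
    print(len(q),'yaw',np.degrees(np.arctan(-f[0])).round(2),'rms',r.std().round(4),'err',np.degrees(r.std()/np.sqrt(len(q))/q[:,1].std()).round(2))
E
```

```text
114 yaw -4.24 rms 0.0025 err 1.58
116 yaw -5.14 rms 0.0021 err 1.26
113 yaw -5.03 rms 0.0021 err 1.32
```

```bash
python3 -c "
from rig import manip
print(manip.sign_off())"
```

```text
the job is handed in; nothing more can be done
None
```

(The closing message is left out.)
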